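# Push the board square into the fence and stop

### The job

Get the loose pine board in place for marking out: push it along the bench until its long edge lies flat against the aluminium fence and its end butts against the red stop block, on the inner side of the stop. Only push it with the fingers; do not pick it up or tip it, leave the jar, the glue bottle and the dark offcut where they are, and finish clear of everything.

Things in the scene. Friction and masses are not known exactly. Their poses are not given: they have to be found in the camera images.
- board: Loose pale pine board lying flat on the bench, 90 (its x) x 160 (its y) x 25 mm high, about 0.13 to 0.27 kg, too wide to grip. Origin at the centre of its underside; z up. Its long edges run along its own y. It starts in front of the fence, clear of fence and stop, and turned up to about 20 degrees from the fence. Either long edge may go to the fence.
- fence: Straight aluminium bar fixed to the bench, 30 (x) x 520 (y) x 30 mm high, with a dark slot along its top. Origin at the centre of its underside, y along the bar. Its working face is the one towards the robot, the plane x = -15 mm in its own frame. It is placed and turned differently each time (up to about 10 degrees).
- stop: Red stop block, fixed in front of the fence's working face near one end of it (left or right, it varies), with the same yaw as the fence. Block 60 (x) x 40 (y) x 30 mm high, its back touching the fence face; a red tongue 8 mm thick (up to 39 mm high) reaches back over the fence and bears a black knob on top, up to 53 mm high. Origin at the centre of the underside of the 60 x 40 block; its working face is the one towards the fence's middle, 20 mm from the origin along y.
- jar: Loose low pale glass jar with a brass-coloured lid, 56 mm across and 40 mm high, standing in front of the fence at the end away from the stop, 65 mm or more from the board's end. Leave it alone. Origin at the centre of its underside.
- glue: Loose yellow glue bottle with an orange cap, 54 mm across and 140 mm high, standing to one side of the work. Leave it alone. Origin at the centre of its underside.
- offcut: Loose dark wood offcut, 50 (x) x 80 (y) x 35 mm high, lying on the other side of the work. Leave it alone. Origin at the centre of its underside.
There are look-alikes about, which are no part of the job. There is more than one size of the stop; the job needs the larger. Several things have the shape of the board; the one meant has the colours described above.

How it is judged:
By the outcome, as a careful person would: the job done as asked, in the order asked, and still so for the second after the job is handed in, with the robot touching nothing.
It also fails if it takes over 48 s, if anything falls off the work surface, if the arm or the gripper's body presses on something with over 40 N, if the wrist force passes 120 N, or if a joint passes its speed limit or range.

### The arm

A 6-joint arm with a two-finger parallel gripper is mounted at the origin on the work surface. World frame = base frame: x ahead of the robot, y to its left, z up, the work surface at z = 0. Lengths are in mm, angles in rad, forces in N, time in s.
With the tool pointing down it reaches from about 300 to 850 mm from the base axis. Payload 4.2 kg.
Tool frame: the origin (TCP) lies midway between the tips of the shut fingers; the grasp point (between the pads) lies 19 mm behind it; z points along the fingers, y is the line along which they close (so a half turn about z gives the same grasp; the last joint's range is limited). The gripper opens to 91 mm and grips with 3 to 60 N. Pads are 32 mm wide; open, the fingers measure 118 mm over their backs; the gripper's body (76 mm by 178 mm) begins 60 mm behind the grasp point.
Start: joints at [1.203, 0.32, 1.565, -0, 1.257, -0.02], TCP at [195.98, 540.588, 213.976] pointing down, gripper open.
Joint ranges: [-3.11, 3.11], [-0.84, 2.01], [0.21, 2.61], [-1.34, 4.49], [0.05, 2.63], [-2.56, 2.56]. Speed limits (rad/s): [2.57, 2.57, 3.14, 3.14, 3.14, 3.14].

### API

Orientations are given as a rotation vector (axis times angle).
In Python, from cell import sense, viewer, r gives the robot as it stands. The module is installed in compiled form; this text tells all that it offers.
- The arm moves only by the tool drive_tool, never from a script. Its argument "commands" is a list of rows, each a list of 6 numbers: the shift along the world's x, y, z in m, then the turn, a rotation vector about the world's x, y, z in degrees. In form: [[x, y, z, ax, ay, az], ...]. A call has 1 to 20 rows; each row shifts and turns the commanded pose from where the row before left it; what a row does not reach is not made up. A row lasts 1/12 s, in which the tool goes at most 41.7 mm and 7.16 degrees, less where a joint would pass 70% of its speed; a pose out of reach is approached as far as the arm can. A call with a gripper value outside its range is refused whole. "jaw" is the opening, from 0 (shut) to 1 (fully open), set as the call begins (left out, the last holds). The fingers move at their own pace and stop on an object; "grip_force" is the grip in N (left out, the last holds). Time passes only in rows, so rows that do not move let the fingers close. It gives the time, the measured TCP pose, the force, the opening and the grip force at its end, in the units of the state.
- sense(): the state, without advancing time (a new reading comes with each control period).
- viewer.get_image(name): name is "scene" or "top" or "wrist"; returns (picture, depth): 400x640x3 uint8, blue, green, red; 400x640 float32, mm along the optical axis (not along the pixel's ray), 0 where there is no reading.
- viewer.camera_model(name): a dict with "camera_matrix" (3x3 intrinsics, pixels), "extrinsics" (4x4, takes a point from camera to world coordinates). Camera axes: x right, y up, looking along -z (the intrinsics and any distortion apply to the point x, -y, -z); pixel columns grow to the right and rows downward; lengths in mm; the calibration is good to about 2 mm. A picture is of the moment at which its call begins: read the wrist's pose just before it. camera_model takes no time and is no camera call; for the wrist camera it gives the pose at the moment of the call.
- r.finish_job(): hands the job in; it is judged then, once.
Trained networks look in the newest picture that a camera, given by its name, has taken for a name from the list of things; names that differ only in an ending like _2 or _b are one class to them, and where a whole thing is asked for, a point or a joint stands for the part that bears it (a point fixed in the world has none). Each returns a list of dicts, best first, with "conf" (0 to 1); they miss things now and then, are a little off and sometimes report something else, mostly with a low value. They report only what shows in the picture. A call takes as long as a camera call. They do not tell look-alikes from the thing itself.
- viewer.boxes_of(camera, target): "point" ([x, y, z] in mm, in the coordinates of the camera as it stood for that picture, good to about 4 mm: the middle of the surface that is visible of it).
- viewer.masks_of(camera, target): "region" (400x640 bool, what is visible of it).
- viewer.mark_of(camera, target): "point" ([x, y, z] in mm, in the coordinates of the camera as it stood for that picture, good to about 4 mm: a listed point, or the origin of a listed thing).
The state is a dict: "time_s": time; "joint_pos": joint angles; "dq": joint speeds; "effort": joint torques, N m; "ee_pos": TCP position; "tool_rot": TCP orientation; "force": force on the tool from outside, world axes, zero at the start; "moment": the same for the moment, N m; "opening": finger opening in mm; "grip_force": force on a finger pad.
Only numpy, scipy, OpenCV 4.12 (cv2) and the standard library are available. Lean on these libraries where they do the work, as an engineer would, in place of code of your own. Each camera call takes 0.05 s, during which the arm holds its last target. There are 200 camera calls.

## Working session

There is one attempt and no reset: what is moved stays moved. The work goes in short steps, Python scripts to look and compute and a tool call to move; the robot and the scene stay as the last step left them, time stands still between calls to the robot, and variables do not carry over. Pictures are saved under pics/ and viewed, at most 10 in all, crops included, and the job is handed in when it is done.

Besides the shell and the picture viewer there is one more tool, called as a command line: name --pt "numbers of a row" for each row, then --argument value for the rest. drive_tool: Moves the arm, as the interface text tells. Its arguments: {"type":"object","properties":{"commands":{"type":"array","items":{"type":"array","items":{"type":"number"}}},"jaw":{"type":"number"},"grip_force":{"type":"number"}},"required":["commands"]}

```bash
mkdir -p pics; python3 - <<'E'
from cell import sense, viewer, r
import cv2,numpy as np
for c in ["scene","top"]:
    p,d=viewer.get_image(c); cv2.imwrite(f"pics/{c}0.png",p); np.save(f"{c}0.npy",d)
    m=viewer.camera_model(c); print(c,m["camera_matrix"],m["extrinsics"].round(3) if hasattr(m["extrinsics"],'round') else m["extrinsics"], [k for k in m])
s=sense(); print(s["time_s"],s["ee_pos"],s["tool_rot"],s["force"],s["opening"])
E
```

```text
scene [[418.01955033   0.         311.26750001]
 [  0.         418.01955033 206.74430045]
 [  0.           0.           1.        ]] [[ 1.340000e-01 -7.860000e-01  6.040000e-01  1.248555e+03]
 [ 9.910000e-01  9.700000e-02 -9.400000e-02 -1.154450e+02]
 [ 1.500000e-02  6.110000e-01  7.920000e-01  9.277780e+02]
 [ 0.000000e+00  0.000000e+00  0.000000e+00  1.000000e+00]] ['camera_matrix', 'extrinsics']
top [[450.52632903   0.         324.70490559]
 [  0.         450.52632903 202.16929557]
 [  0.           0.           1.        ]] [[-2.200000e-02  9.880000e-01 -1.500000e-01  3.591560e+02]
 [-1.000000e+00 -1.800000e-02  2.500000e-02  2.641800e+01]
 [ 2.200000e-02  1.510000e-01  9.880000e-01  1.132909e+03]
 [ 0.000000e+00  0.000000e+00  0.000000e+00  1.000000e+00]] ['camera_matrix', 'extrinsics']
0.1 [195.8018127  540.15119651 213.20754595] [-5.43512140e-01 -3.09391292e+00  2.47855484e-03] [-0.32966762 -0.17058082  0.05313698] 91.28596335500389
```

View pics/top0.png

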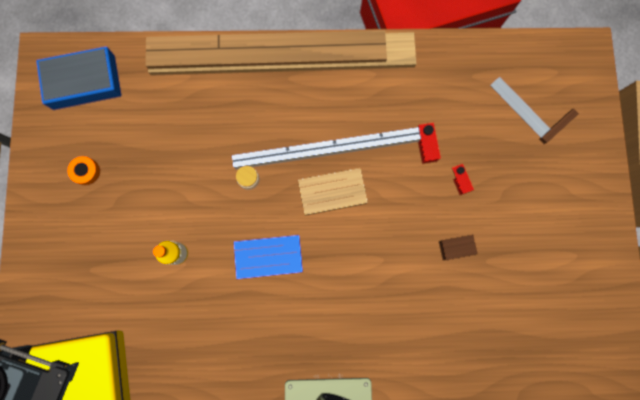

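View pics/scene0.png

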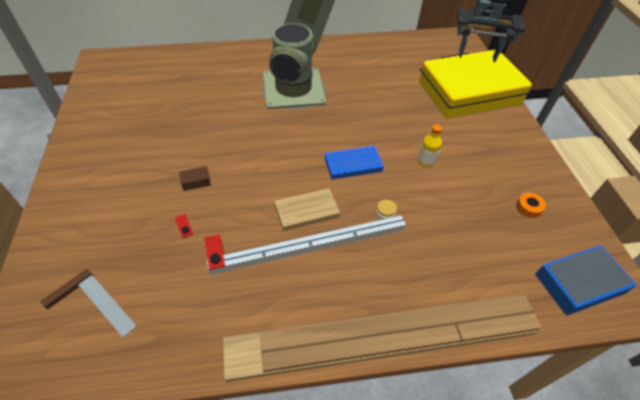

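The top view shows:
- **Board:** the candidates are the pale pine at (333,191), the blue one at (268,257) and the long planks at the back (280,52). I choose the pine.
- **Stop:** the candidates are the larger red one at the fence end (429,143) and a small look-alike (462,180). I choose the larger.
- **Others:** jar (247,177), glue (168,252), offcut (458,247).

The fence runs from (233,160) to (420,133). I'll measure these and check a close crop.

```bash
cat > h.py <<'E'
from cell import sense, viewer, r
import cv2,numpy as np
def world(c,d,mask):
    m=viewer.camera_model(c); K=np.array(m["camera_matrix"]);T=np.array(m["extrinsics"])
    v,u=np.nonzero(mask&(d>0)); z=d[v,u]
    P=np.c_[(u-K[0,2])/K[0,0]*z,-(v-K[1,2])/K[1,1]*z,-z]
    return P@T[:3,:3].T+T[:3,3]
def toworld(c,p):
    T=np.array(viewer.camera_model(c)["extrinsics"]); return T[:3,:3]@np.array(p)+T[:3,3]
def onplane(c,uv,h):
    m=viewer.camera_model(c); K=np.array(m["camera_matrix"]);T=np.array(m["extrinsics"])
    uv=np.atleast_2d(uv).astype(float)
    R=np.c_[(uv[:,0]-K[0,2])/K[0,0],-(uv[:,1]-K[1,2])/K[1,1],-np.ones(len(uv))]@T[:3,:3].T
    return T[:3,3]+R*((h-T[2,3])/R[:,2])[:,None]
def measure(names=("board","fence","stop","jar","glue","offcut"),cams=("top","scene"),H=dict(board=25,fence=30,stop=30,jar=40,glue=140,offcut=35)):
    for c in cams:
        p,d=viewer.get_image(c)
        for n in names:
            for k in viewer.masks_of(c,n)[:3]:
                M=k["region"]; P=world(c,d,M); h=H[n]
                top=P[abs(P[:,2]-h)<5]
                if len(top)<10: print(c,n,round(k["conf"],2),"few",np.median(P,0).round(0)); continue
                # top-face pixel mask intersected with plane
                v,u=np.nonzero(M&(d>0)); uv=np.c_[u,v][abs(P[:,2]-h)<5]
                W=onplane(c,uv,h)[:,:2]
                (cx,cy),(w,l),a=cv2.minAreaRect(W.astype(np.float32))
                a=np.radians(a)
                if w>l: a+=np.pi/2; w,l=l,w
                yaw=np.degrees((a+np.pi/2)%np.pi-np.pi/2) # long axis dir from +y
                print(c,n,"conf %.2f c (%.1f %.1f) size %.0f x %.0f yaw %.1f z %.1f mean %s"%(k["conf"],cx,cy,w,l,yaw,np.median(top[:,2]),W.mean(0).round(1)))
    return p,d
E
python3 - <<'E'
from h import *
measure()
for n in ("board","stop","fence"):
    for c in ("top",):
        viewer.get_image(c)
        print(n,[(round(k["conf"],2),toworld(c,k["point"]).round(0)) for k in viewer.mark_of(c,n)[:3]])
p=cv2.imread("pics/top0.png")[110:240,220:480]
cv2.imwrite("pics/crop0.png",cv2.resize(p,None,fx=3,fy=3,interpolation=cv2.INTER_CUBIC))
E
```

```text
top board conf 0.71 c (395.1 140.3) size 89 x 160 yaw 5.2 z 24.8 mean [395.3 140.3]
top board conf 0.60 c (555.0 -21.3) size 91 x 160 yaw 9.9 z 24.8 mean [554.9 -21.6]
top fence conf 0.82 c (666.5 -9.2) size 32 x 477 yaw 8.0 z 29.9 mean [666.3  -6.4]
top stop conf 0.67 c (674.4 -265.4) size 38 x 93 yaw -80.8 z 32.3 mean [ 662.  -257.7]
top stop conf 0.58 c (580.1 -348.4) size 33 x 72 yaw -70.7 z 29.4 mean [ 576.6 -349.5]
top jar conf 0.77 c (594.0 191.1) size 49 x 50 yaw -89.9 z 39.6 mean [593.8 191.2]
top glue conf 0.81 c (408.2 363.8) size 22 x 24 yaw -88.0 z 139.4 mean [408.6 364.1]
top glue 0.73 few [ 409. -325.   34.]
top offcut conf 0.69 c (408.6 -327.7) size 50 x 81 yaw 9.2 z 34.6 mean [ 408.7 -327.3]
scene board conf 0.62 c (400.0 142.0) size 96 x 161 yaw 4.4 z 24.4 mean [399.6 140.9]
scene fence conf 0.89 c (670.5 -8.8) size 34 x 475 yaw 7.8 z 29.5 mean [671.  -17.2]
scene stop conf 0.71 c (582.5 -347.5) size 30 x 74 yaw -70.9 z 29.0 mean [ 581.3 -347.8]
scene stop conf 0.55 c (674.7 -265.5) size 37 x 94 yaw -82.4 z 33.3 mean [ 686.9 -261.5]
scene jar conf 0.60 c (599.8 190.5) size 46 x 49 yaw 76.7 z 39.3 mean [599.1 191.5]
scene glue conf 0.81 c (414.8 364.2) size 19 x 21 yaw 71.6 z 138.8 mean [415.1 365.4]
scene offcut conf 0.83 c (413.2 -325.2) size 54 x 80 yaw 7.2 z 34.1 mean [ 412.6 -326. ]
board [(0.82, array([397., 142.,  -3.])), (0.6, array([556., -20.,  -2.]))]
stop [(0.86, array([ 571., -355.,   -2.])), (0.58, array([ 664., -270.,   -3.]))]
fence [(0.77, array([676., -29.,  -0.]))]
```

View pics/crop0.png

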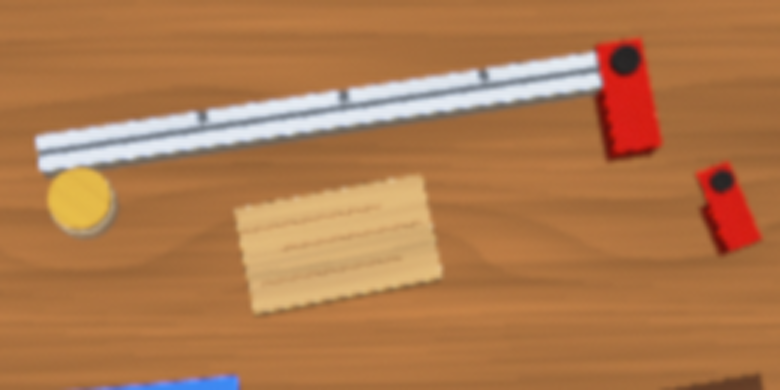

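The close crop confirms the pine board, which is roughly parallel to the fence, with the large stop at the right end and the jar at the left. The fence yaw is about 8°. I'll push it into the fence first with the open jaws (two contacts), then slide it right to the stop.

drive_tool --pt "0.0155 -0.032 0 0 0 1.55" --pt "0.0155 -0.032 0 0 0 1.55" --pt "0.0155 -0.032 0 0 0 1.55" --pt "0.0155 -0.032 0 0 0 1.55" --pt "0.0155 -0.032 0 0 0 1.55" --pt "0.0155 -0.032 0 0 0 1.55" --pt "0.0155 -0.032 0 0 0 1.55" --pt "0.0155 -0.032 0 0 0 1.55" --pt "0.0155 -0.032 0 0 0 1.55" --pt "0.0155 -0.032 0 0 0 1.55" --pt "0.0155 -0.032 0 0 0 1.55" --pt "0.0155 -0.032 0 0 0 1.55" --pt "0.0155 -0.032 0 0 0 1.55" --pt "0.0155 -0.032 0 0 0 1.55" --pt "0.0155 -0.032 0 0 0 1.55" --pt "0.0155 -0.032 0 0 0 1.55" --pt "0.0155 -0.032 0 0 0 1.55" --pt "0.0155 -0.032 0 0 0 1.55" --pt "0 0 0 0 0 0" --pt "0 0 0 0 0 0" --jaw 1

```text
time_s: 2.77
ee_pos: [475.3, -36.6, 213.8]
tool_rot: [0.213, -3.134, -0.001]
force: [-0.6, 0.3, -0.2]
opening: 91.4
grip_force: 0.0
```

drive_tool --pt "0 0 -0.02 0 0 0" --pt "0 0 -0.02 0 0 0" --pt "0 0 -0.02 0 0 0" --pt "0 0 -0.02 0 0 0" --pt "0 0 -0.02 0 0 0" --pt "0 0 -0.02 0 0 0" --pt "0 0 -0.02 0 0 0" --pt "0 0 -0.02 0 0 0" --pt "0 0 -0.02 0 0 0" --pt "0 0 -0.015 0 0 0" --pt "0 0 -0.01 0 0 0" --pt "0 0 0 0 0 0"

```text
time_s: 3.77
ee_pos: [472.8, -33.9, 7.4]
tool_rot: [0.22, -3.129, -0.002]
force: [-0.5, 0.4, -0.3]
opening: 91.2
grip_force: 0.0
```

drive_tool --pt "0.004 0.0006 0 0 0 0" --pt "0.004 0.0006 0 0 0 0" --pt "0.004 0.0006 0 0 0 0" --pt "0.004 0.0006 0 0 0 0" --pt "0.004 0.0006 0 0 0 0" --pt "0.004 0.0006 0 0 0 0" --pt "0.004 0.0006 0 0 0 0" --pt "0.004 0.0006 0 0 0 0" --pt "0.004 0.0006 0 0 0 0" --pt "0.004 0.0006 0 0 0 0" --pt "0 0 0 0 0 0"

```text
time_s: 4.68
ee_pos: [516.3, -29.4, 9.0]
tool_rot: [-0.218, 3.132, -0.0]
force: [0.3, -0.1, 0.4]
opening: 91.4
grip_force: 0.0
```

drive_tool --pt "0.004 0.0006 0 0 0 0" --pt "0.004 0.0006 0 0 0 0" --pt "0.004 0.0006 0 0 0 0" --pt "0.004 0.0006 0 0 0 0" --pt "0.004 0.0006 0 0 0 0" --pt "0.004 0.0006 0 0 0 0"

```text
time_s: 5.18
ee_pos: [539.4, -25.7, 8.9]
tool_rot: [0.218, -3.134, -0.0]
force: [-0.8, -0.8, 0.1]
opening: 91.0
grip_force: 0.3
```

drive_tool --pt "0.002 0.0003 0 0 0 0" --pt "0.002 0.0003 0 0 0 0"

```text
time_s: 5.35
ee_pos: [543.1, -25.2, 9.0]
tool_rot: [0.219, -3.134, -0.0]
force: [-1.5, -0.1, -0.1]
opening: 91.2
grip_force: 0.6
```

```bash
python3 - <<'E'
from h import *
p,d=measure(("board","fence"))
print(sense()["force"],sense()["ee_pos"])
E
```

```text
top board conf 0.88 c (395.7 140.5) size 90 x 159 yaw 5.0 z 24.7 mean [395.3 141.3]
top board conf 0.68 c (615.3 54.5) size 28 x 41 yaw 89.1 z 24.4 mean [617.6  53.7]
top fence conf 0.81 c (666.6 -8.9) size 32 x 476 yaw 8.0 z 29.9 mean [666.   2.]
scene board conf 0.94 c (605.2 -14.2) size 89 x 160 yaw 8.0 z 24.4 mean [606.3 -15.7]
scene board conf 0.79 c (399.2 142.3) size 94 x 160 yaw 4.4 z 24.3 mean [397.1 148.1]
scene fence conf 0.77 c (671.1 -23.4) size 36 x 509 yaw 7.9 z 29.4 mean [670.9 -16.8]
[-0.2939173  -0.06359807  1.05300737] [543.07234248 -25.22720913   9.07223109]
```

drive_tool --pt "0.002 0.0003 0 0 0 0" --pt "0.002 0.0003 0 0 0 0"

```text
time_s: 5.82
ee_pos: [546.3, -24.6, 9.0]
tool_rot: [0.218, -3.132, -0.0]
force: [-7.5, -0.8, 4.6]
opening: 91.4
grip_force: 4.1
```

drive_tool --pt "0.001 0.00015 0 0 0 0" --pt "0.001 0.00015 0 0 0 0"

```text
time_s: 5.98
ee_pos: [546.2, -24.5, 8.7]
tool_rot: [0.217, -3.128, -0.001]
force: [-7.6, -2.3, 5.3]
opening: 91.3
grip_force: 4.1
```

drive_tool --pt "0.001 0.00015 0 0 0 0" --pt "0 0 0 0 0 0"

```text
time_s: 6.15
ee_pos: [546.2, -24.4, 8.5]
tool_rot: [0.217, -3.126, -0.001]
force: [-8.3, -2.8, 4.6]
opening: 91.4
grip_force: 4.2
```

drive_tool --pt "-0.004 -0.0006 0 0 0 0" --pt "-0.01 -0.0014 0 0 0 0" --pt "-0.01 -0.0014 0 0 0 0" --pt "-0.006 -0.0008 0 0 0 0" --pt "0 0 0.015 0 0 0" --pt "0 0 0.02 0 0 0" --pt "0 0 0.025 0 0 0"

```text
time_s: 6.73
ee_pos: [518.3, -28.4, 68.6]
tool_rot: [0.218, -3.131, -0.001]
force: [-0.2, 1.2, 0.3]
opening: 91.4
grip_force: 0.0
```

drive_tool --pt "0.009 0.0158 0 0 0 0" --pt "0.009 0.0158 0 0 0 0" --pt "0.009 0.0158 0 0 0 0" --pt "0.009 0.0158 0 0 0 0" --pt "0.009 0.0158 0 0 0 0" --pt "0.009 0.0158 0 0 0 0" --pt "0.009 0.0158 0 0 0 0" --pt "0.009 0.0158 0 0 0 0" --pt "0 0 0 0 0 0" --pt "0 0 0 0 0 0" --jaw 0 --grip_force 10

```text
time_s: 7.57
ee_pos: [591.6, 98.3, 68.8]
tool_rot: [0.221, -3.134, 0.0]
force: [0.1, -0.2, -0.4]
opening: 27.2
grip_force: 0.0
```

```bash
python3 - <<'E'
from h import *
p,d=measure(("board","jar"))
cv2.imwrite("pics/scene1.png",p[150:300,150:450].repeat(2,0).repeat(2,1))
s=sense();print(s["force"],s["ee_pos"],s["opening"])
E
```

```text
scene board conf 0.77 c (606.9 -13.8) size 86 x 160 yaw 7.8 z 24.4 mean [608.3 -15.3]
scene board conf 0.68 c (417.9 119.4) size 60 x 158 yaw -36.2 z 24.2 mean [388.   79.4]
scene jar conf 0.80 c (598.2 190.8) size 46 x 52 yaw 76.7 z 39.5 mean [597.8 191.3]
[-1.0568512  -0.41459329  0.30918688] [591.56329358  97.24478598  69.04468531] 3.405677589406447
```

View pics/scene1.png

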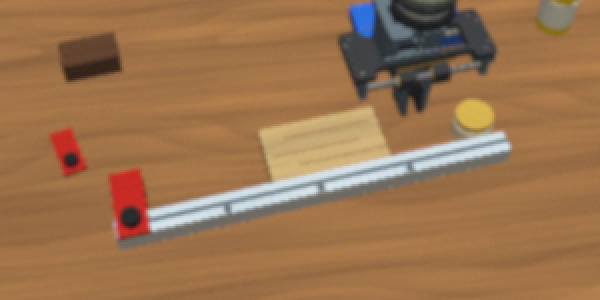

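The board lies against the fence. The shut fingers stand off its left end at about (410,100) in the crop, clear of the jar at (474,115). Descending and pushing along the fence.

drive_tool --pt "0 0 -0.02 0 0 0" --pt "0 0 -0.02 0 0 0" --pt "0 0 -0.015 0 0 0" --pt "0 0 -0.005 0 0 0" --pt "0 0 0 0 0 0"

```text
time_s: 8.28
ee_pos: [590.9, 97.5, 7.7]
tool_rot: [0.217, -3.131, 0.0]
force: [-0.4, -0.2, 0.5]
opening: 0.4
grip_force: 0.0
```

drive_tool --pt "0.00055 -0.004 0 0 0 0" --pt "0.00055 -0.004 0 0 0 0" --pt "0.00055 -0.004 0 0 0 0" --pt "0.00055 -0.004 0 0 0 0" --pt "0.00055 -0.004 0 0 0 0" --pt "0.00055 -0.004 0 0 0 0" --pt "0.00055 -0.004 0 0 0 0" --pt "0.00055 -0.004 0 0 0 0" --pt "0.00055 -0.004 0 0 0 0" --pt "0.00055 -0.004 0 0 0 0" --pt "0.00055 -0.004 0 0 0 0" --pt "0.00055 -0.004 0 0 0 0" --pt "0.00055 -0.004 0 0 0 0" --pt "0.00055 -0.004 0 0 0 0" --pt "0.00055 -0.004 0 0 0 0" --pt "0.00055 -0.004 0 0 0 0" --pt "0.00055 -0.004 0 0 0 0" --pt "0.00055 -0.004 0 0 0 0"

```text
time_s: 9.78
ee_pos: [601.9, 25.6, 9.0]
tool_rot: [0.218, -3.134, -0.0]
force: [-0.5, 1.5, 1.1]
opening: 0.9
grip_force: 0.8
```

```bash
python3 - <<'E'
from h import *
p,d=measure(("board",))
s=sense();print(s["force"],s["ee_pos"],s["opening"])
E
```

```text
top board conf 0.80 c (403.0 173.3) size 78 x 97 yaw -1.2 z 24.9 mean [402.  171.4]
top board conf 0.72 c (618.9 -107.3) size 70 x 89 yaw -83.7 z 24.9 mean [ 618.3 -107.8]
scene board conf 0.86 c (613.6 -62.6) size 86 x 160 yaw 7.8 z 24.4 mean [617.1 -66.7]
scene board conf 0.60 c (397.8 164.8) size 94 x 114 yaw 3.8 z 24.6 mean [400.5 172.3]
[-0.14481333 -0.05466023  0.6232344 ] [601.73944681  25.67588691   8.75811084] 0.5488194382498539
```

drive_tool --pt "0.0006 -0.0045 0 0 0 0" --pt "0.0006 -0.0045 0 0 0 0" --pt "0.0006 -0.0045 0 0 0 0" --pt "0.0006 -0.0045 0 0 0 0" --pt "0.0006 -0.0045 0 0 0 0" --pt "0.0006 -0.0045 0 0 0 0" --pt "0.0006 -0.0045 0 0 0 0" --pt "0.0006 -0.0045 0 0 0 0" --pt "0.0006 -0.0045 0 0 0 0" --pt "0.0006 -0.0045 0 0 0 0" --pt "0.0006 -0.0045 0 0 0 0" --pt "0.0006 -0.0045 0 0 0 0" --pt "0.0006 -0.0045 0 0 0 0" --pt "0.0006 -0.0045 0 0 0 0" --pt "0.0006 -0.0045 0 0 0 0" --pt "0.0006 -0.0045 0 0 0 0" --pt "0.0006 -0.0045 0 0 0 0" --pt "0.0006 -0.0045 0 0 0 0" --pt "0.0006 -0.0045 0 0 0 0" --pt "0.0006 -0.0045 0 0 0 0"

```text
time_s: 11.65
ee_pos: [614.0, -64.4, 9.0]
tool_rot: [-0.218, 3.134, 0.0]
force: [-0.6, 0.4, -1.2]
opening: 0.4
grip_force: 0.3
```

```bash
python3 - <<'E'
from h import *
p,d=measure(("board","stop"))
s=sense();print(s["force"],s["ee_pos"],s["opening"])
cv2.imwrite("pics/scene2.png",cv2.resize(p[200:290,170:370],None,fx=3,fy=3,interpolation=cv2.INTER_CUBIC))
E
```

```text
top board conf 0.98 c (634.8 -212.7) size 39 x 91 yaw -83.7 z 24.7 mean [ 632.6 -215.8]
top board conf 0.82 c (417.2 142.6) size 58 x 161 yaw 10.2 z 24.8 mean [425.4 141.2]
top stop conf 0.76 c (580.2 -348.8) size 32 x 72 yaw -70.7 z 29.5 mean [ 576.4 -349.3]
top stop conf 0.71 c (674.0 -262.0) size 38 x 98 yaw -74.9 z 31.9 mean [ 655.1 -260.4]
top stop conf 0.46 c (666.7 -9.2) size 32 x 477 yaw 8.1 z 29.7 mean [658.1  55.6]
scene board conf 0.87 c (626.0 -152.5) size 87 x 160 yaw 7.9 z 24.4 mean [ 630.8 -157.3]
scene board conf 0.59 c (400.2 141.9) size 96 x 161 yaw 4.4 z 24.3 mean [399.5 141.6]
scene stop conf 0.80 c (582.1 -347.7) size 30 x 73 yaw -70.1 z 29.1 mean [ 579.9 -349. ]
scene stop conf 0.71 c (672.6 -267.7) size 41 x 97 yaw -82.5 z 33.7 mean [ 685.3 -260.8]
[-0.08628866  0.22346477  0.1887739 ] [613.93121453 -63.89354739   9.03494534] 0.22560780535690292
```

View pics/scene2.png

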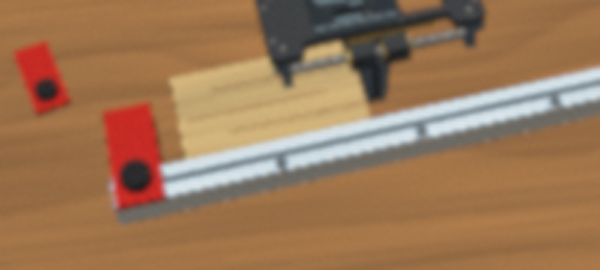

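The board lies along the fence with about 20 mm left to the stop, its end at about (180,110) and the stop face at about (157,150).

drive_tool --pt "0.0004 -0.003 0 0 0 0" --pt "0.0004 -0.003 0 0 0 0" --pt "0.0004 -0.003 0 0 0 0" --pt "0.0004 -0.003 0 0 0 0" --pt "0.0003 -0.002 0 0 0 0"

```text
time_s: 12.37
ee_pos: [615.9, -78.3, 9.0]
tool_rot: [-0.218, 3.134, 0.0]
force: [-0.1, 0.6, 0.7]
opening: 0.6
grip_force: 0.5
```

drive_tool --pt "0.00025 -0.0018 0 0 0 0" --pt "0.00025 -0.0018 0 0 0 0"

```text
time_s: 12.53
ee_pos: [616.3, -81.8, 9.0]
tool_rot: [-0.218, 3.134, 0.0]
force: [-0.6, 1.6, 0.1]
opening: 0.1
grip_force: 0.5
```

drive_tool --pt "0.0002 -0.0015 0 0 0 0" --pt "0.0002 -0.0015 0 0 0 0"

```text
time_s: 12.7
ee_pos: [616.7, -84.7, 9.0]
tool_rot: [0.218, -3.134, -0.0]
force: [-0.3, 0.7, -0.1]
opening: 0.2
grip_force: 0.5
```

drive_tool --pt "0.0002 -0.0015 0 0 0 0"

```text
time_s: 12.78
ee_pos: [616.8, -85.4, 9.0]
tool_rot: [0.217, -3.134, -0.003]
force: [-0.4, 7.3, 1.5]
opening: 0.3
grip_force: 3.7
```

drive_tool --pt "0.0002 -0.0015 0 0 0 0"

```text
time_s: 12.87
ee_pos: [616.8, -85.5, 9.0]
tool_rot: [0.215, -3.134, -0.007]
force: [-0.3, 12.6, 2.6]
opening: 0.7
grip_force: 6.2
```

drive_tool --pt "0.0002 -0.0015 0 0 0 0"

```text
time_s: 12.95
ee_pos: [616.8, -85.5, 9.0]
tool_rot: [0.214, -3.133, -0.01]
force: [-1.3, 16.8, 3.5]
opening: 0.6
grip_force: 8.4
```

Butted against the stop. I'll back off, go round to the front and press it flat to the fence again.

drive_tool --pt "-0.0006 0.004 0 0 0 0" --pt "-0.0014 0.01 0 0 0 0" --pt "-0.0014 0.01 0 0 0 0" --pt "0 0 0.01 0 0 0" --pt "0 0 0.025 0 0 0" --pt "0 0 0.025 0 0 0" --pt "-0.0092 -0.0161 0 0 0 0" --pt "-0.0092 -0.0161 0 0 0 0" --pt "-0.0092 -0.0161 0 0 0 0" --pt "-0.0092 -0.0161 0 0 0 0" --pt "-0.0092 -0.0161 0 0 0 0" --pt "-0.0092 -0.0161 0 0 0 0" --pt "-0.0092 -0.0161 0 0 0 0" --pt "-0.0092 -0.0161 0 0 0 0" --pt "0 0 0 0 0 0"

```text
time_s: 14.2
ee_pos: [538.9, -196.3, 69.8]
tool_rot: [0.215, -3.134, 0.002]
force: [-0.3, 1.4, -0.3]
opening: 0.1
grip_force: 0.0
```

```bash
python3 - <<'E'
from h import *
p,d=measure(("board","stop","fence"))
s=sense();print(s["force"],s["ee_pos"],s["opening"])
cv2.imwrite("pics/scene3.png",cv2.resize(p[200:290,170:370],None,fx=3,fy=3,interpolation=cv2.INTER_CUBIC))
E
```

```text
top board conf 0.93 c (628.6 -164.1) size 91 x 143 yaw 8.8 z 24.7 mean [ 634.5 -152.4]
top board conf 0.74 c (395.6 140.5) size 90 x 160 yaw 4.7 z 24.7 mean [395.  140.9]
top stop 0.6 few [ 719. -276.   39.]
top fence conf 0.75 c (666.7 -8.9) size 32 x 473 yaw 8.0 z 29.9 mean [665.9  -2. ]
scene board conf 0.81 c (400.0 141.9) size 96 x 161 yaw 4.4 z 24.5 mean [399.5 141.4]
scene board conf 0.64 c (630.1 -172.4) size 90 x 160 yaw 7.9 z 24.4 mean [ 630.1 -173.3]
scene board conf 0.64 c (420.4 -337.3) size 44 x 47 yaw 2.9 z 24.7 mean [ 433.7 -336.2]
scene stop conf 0.89 c (674.9 -266.8) size 41 x 94 yaw -82.7 z 34.1 mean [ 693.9 -262.5]
scene stop conf 0.67 c (583.1 -347.3) size 30 x 73 yaw -70.7 z 29.0 mean [ 581.9 -348. ]
scene fence conf 0.73 c (670.7 -7.5) size 35 x 477 yaw 7.8 z 29.4 mean [671.  -17.7]
[0.33977419 0.11904176 0.87347831] [ 540.61724387 -193.21311167   68.98368824] 0.36519482820268195
```

View pics/scene3.png

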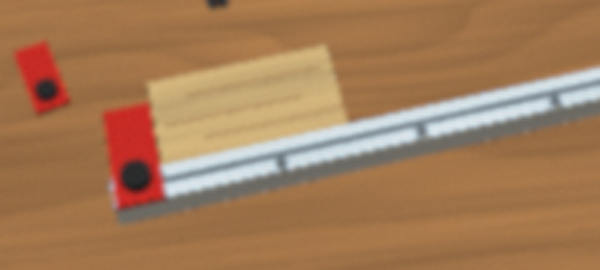

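The picture shows the board's end against the stop at (155,110) and its long edge along the fence. One gentle press with open jaws will make it flush.

drive_tool --pt "0 0 0 0 0 0" --pt "0 0 0 0 0 0" --pt "0 0 0 0 0 0" --pt "0 0 0 0 0 0" --pt "0 0 0 0 0 0" --pt "0 0 0 0 0 0" --pt "0 0 0 0 0 0" --pt "0 0 0 0 0 0" --pt "0 0 -0.02 0 0 0" --pt "0 0 -0.02 0 0 0" --pt "0 0 -0.015 0 0 0" --pt "0 0 -0.006 0 0 0" --pt "0 0 0 0 0 0" --jaw 1

```text
time_s: 15.68
ee_pos: [539.2, -193.5, 6.6]
tool_rot: [0.218, -3.131, -0.002]
force: [0.4, 0.3, -0.0]
opening: 84.5
grip_force: 0.0
```

drive_tool --pt "0.004 0.00055 0 0 0 0" --pt "0.004 0.00055 0 0 0 0" --pt "0.004 0.00055 0 0 0 0" --pt "0.004 0.00055 0 0 0 0" --pt "0.003 0.0004 0 0 0 0" --pt "0.003 0.0004 0 0 0 0" --pt "0.002 0.0003 0 0 0 0"

```text
time_s: 16.27
ee_pos: [564.9, -190.5, 8.2]
tool_rot: [-0.219, 3.133, -0.0]
force: [0.3, -0.2, 0.3]
opening: 91.3
grip_force: 0.0
```

drive_tool --pt "0.0015 0.0002 0 0 0 0"

```text
time_s: 16.35
ee_pos: [566.1, -190.3, 8.0]
tool_rot: [-0.219, 3.134, 0.0]
force: [-0.5, -0.2, -0.4]
opening: 90.9
grip_force: 0.0
```

drive_tool --pt "0.0015 0.0002 0 0 0 0"

```text
time_s: 16.43
ee_pos: [567.3, -190.1, 7.9]
tool_rot: [0.219, -3.134, -0.0]
force: [-0.2, 1.2, 0.3]
opening: 90.9
grip_force: 0.0
```

drive_tool --pt "0.0015 0.0002 0 0 0 0"

```text
time_s: 16.52
ee_pos: [568.8, -189.9, 7.9]
tool_rot: [0.218, -3.134, -0.0]
force: [-0.4, 0.2, -0.0]
opening: 91.1
grip_force: 0.1
```

drive_tool --pt "0.0015 0.0002 0 0 0 0"

```text
time_s: 16.6
ee_pos: [569.1, -189.8, 7.9]
tool_rot: [0.218, -3.131, -0.001]
force: [-5.6, -2.1, 3.5]
opening: 91.2
grip_force: 2.9
```

drive_tool --pt "0.0015 0.0002 0 0 0 0"

```text
time_s: 16.68
ee_pos: [569.1, -189.6, 7.8]
tool_rot: [0.218, -3.128, -0.001]
force: [-8.8, -1.7, 7.0]
opening: 91.1
grip_force: 4.8
```

Contact comes at the same depth as the first press, so the board is flush. Retreating and verifying.

drive_tool --pt "-0.003 -0.0004 0 0 0 0" --pt "-0.01 -0.0014 0 0 0 0" --pt "-0.015 -0.0021 0 0 0 0" --pt "-0.015 -0.002 0 0 0 0" --pt "0 0 0.02 0 0 0" --pt "0 0 0.035 0 0 0" --pt "0 0 0.035 0 0 0" --pt "0 0 0.035 0 0 0" --pt "0 0 0.035 0 0 0" --pt "0 0 0.03 0 0 0" --pt "-0.02 0.03 0 0 0 0" --pt "-0.02 0.03 0 0 0 0" --pt "-0.02 0.03 0 0 0 0" --pt "-0.02 0.03 0 0 0 0" --pt "-0.02 0.03 0 0 0 0" --pt "0 0 0 0 0 0" --pt "0 0 0 0 0 0"

```text
time_s: 18.1
ee_pos: [427.8, -44.6, 198.3]
tool_rot: [-0.222, 3.132, -0.0]
force: [1.5, -0.5, -0.9]
opening: 90.9
grip_force: 0.0
```

```bash
python3 - <<'E'
from h import *
p,d=measure()
s=sense();print(s["time_s"],s["force"],s["ee_pos"],s["opening"])
q,_=viewer.get_image("top")
a=cv2.resize(p[200:290,170:370],None,fx=3,fy=3,interpolation=cv2.INTER_CUBIC)
b=cv2.resize(q[110:210,280:480],None,fx=3,fy=3,interpolation=cv2.INTER_CUBIC)
cv2.imwrite("pics/final.png",np.vstack([a,b]))
E
```

```text
top board conf 0.88 c (394.8 140.3) size 89 x 157 yaw 5.8 z 24.7 mean [394.7 141.2]
top fence conf 0.90 c (666.7 -9.0) size 32 x 477 yaw 8.0 z 29.9 mean [666.4  -7.2]
top stop conf 0.92 c (579.3 -348.4) size 31 x 70 yaw -70.4 z 29.4 mean [ 574.6 -349.4]
top stop conf 0.64 c (676.2 -268.4) size 42 x 98 yaw -83.3 z 32.7 mean [ 659.5 -264.3]
top jar conf 0.86 c (594.0 191.1) size 49 x 50 yaw -45.9 z 39.8 mean [593.9 191.1]
top glue conf 0.89 c (408.1 364.9) size 24 x 24 yaw -88.2 z 139.2 mean [408.6 364.9]
top offcut conf 0.86 c (408.6 -327.6) size 50 x 81 yaw 9.0 z 34.7 mean [ 408.3 -327.3]
scene board conf 0.83 c (629.9 -171.8) size 88 x 158 yaw 7.0 z 24.5 mean [ 630.7 -172.3]
scene board conf 0.72 c (400.3 142.0) size 97 x 161 yaw 4.4 z 24.4 mean [399.1 141.4]
scene fence conf 0.59 c (670.3 -8.7) size 34 x 480 yaw 7.7 z 29.5 mean [670.8 -15.5]
scene fence conf 0.23 c (425.2 356.4) size 24 x 52 yaw -36.7 z 30.2 mean [428.  357.4]
scene stop conf 0.57 c (674.8 -266.7) size 42 x 95 yaw -84.5 z 32.5 mean [ 694.5 -261.4]
scene stop conf 0.56 c (582.4 -347.8) size 30 x 74 yaw -70.9 z 28.7 mean [ 580.  -348.2]
scene jar conf 0.55 c (597.9 192.1) size 48 x 52 yaw 75.2 z 39.4 mean [597.7 192.6]
scene glue conf 0.64 c (413.4 365.7) size 19 x 23 yaw 55.0 z 139.0 mean [413.8 365.2]
scene offcut conf 0.91 c (411.5 -325.7) size 51 x 78 yaw 8.9 z 34.3 mean [ 412.1 -325.8]
18.8 [-0.90702859  0.72712424 -0.71943214] [428.81452635 -45.56702644 197.92507096] 91.18935390630287
```

View pics/final.png

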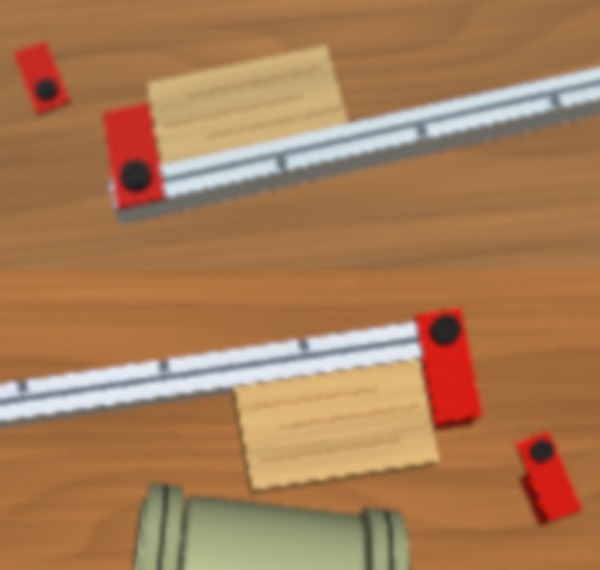

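In both views the board lies along the fence with its end against the large stop (contacts at (155,110) in the upper view and (428,390) in the lower). The jar, glue and offcut haven't moved, and the arm is clear.

```bash
python3 -c "
from cell import r; print(r.finish_job())"
```

```text
the job is handed in; nothing more can be done
None
```

The pine board now lies flat against the fence with its end butted on the inner side of the large red stop. The jar, glue bottle and offcut were not moved, the arm is clear, and the job was handed in at about 19 s.

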